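Close the test cell with the camlock coupling

TASK

Pick up the camlock coupling and push it gently down onto the grooved neck until it is fully seated, without dropping it on; keep both cam arms raised while you do. Then swing the two cam arms down one after another until each is fully home, and let go. Leave the other things on the bench where they are.

Things in the scene. Friction and masses are not known exactly. Their poses are not given: they have to be found in the camera images.
- coupling: aluminium camlock coupling head, 0.5 kg, on the bench mouth down. Origin: centre of its open mouth (underside); z up. Round skirt 68 mm across, bore 55.6 mm across and 40 mm deep (ceiling at z = 40 mm), top plate to z = 48 mm, grip block above. Two steel cam arms hinged on its +y and -y sides stand up and out. Turned half round about z it is the same.
- grip (a point): centre of the coupling's rectangular grip block, on its axis at z = 68 mm above the mouth: 34 mm wide along the coupling's x (grip these flats), 44 mm along y, from z = 47 to 89 mm
- cam_a (a joint): cam arm on the coupling's +y side. 0 rad = raised, pointing outward 40 degrees above level; grows as it swings down; 0.70 = level; stop at 1.75 = fully home, 60 degrees below level. Friction holds it anywhere (about 1 N at its end moves it; press on the bar near its end). On the neck it goes home only if the coupling is seated: past about 0.9 rad its cam nose bars the bore.
- cam_b (a joint): the same cam arm on the coupling's -y side, pointing outward along -y; same values and behaviour. Either arm may be swung first.
- cam_a_hinge (a point): on the hinge line of cam_a: in the coupling's frame y = +38 mm, z = 24 mm, line parallel to x. From here the arm's bar, 14 mm wide and 9 mm thick, reaches out 84 mm
- cam_b_hinge (a point): on the hinge line of cam_b: in the coupling's frame y = -38 mm, z = 24 mm, line parallel to x; same bar
- cam_a_end (a point): centre of the round cross bar (14 mm thick, 22 mm long) at the end of cam_a's bar, 84 mm from its hinge line
- cam_b_end (a point): the same point on cam_b
- cell: fixed test cell with the grooved adaptor: grey block 100 x 100 x 40 mm, steel neck in its middle. Origin: centre of its underside. Neck: flange 72 mm across to z = 48 mm, collar 51 mm across to 89 mm, groove 29 mm across to 114 mm, bevelled lip 52 mm across to the top at 125 mm. Coupling fully on: its ceiling lies on the lip, its mouth at z = 85 mm, in any turn about the neck.
- neck_top (a point): centre of the flat top of the grooved neck, 125 mm above the bench. The coupling fits loosely (1.8 mm play all round) and can turn a little on the neck while an arm is pressed, so look again before the second arm
- stub_cell: fixed second test cell, not for this coupling: same grey block, but a plain straight steel stub 34 mm across with no groove or lip, top at z = 125 mm. Origin: centre of its underside on the bench.
- weight: stainless test weight, 64 mm across, 50 mm tall; bystander. Origin: centre of its underside
- spanner: 150 mm steel open-ended spanner lying flat; bystander. Origin: on the lying handle's axis
- samples: stack of brown leather samples, 70 x 50 x 14 mm; bystander. Origin: centre of its underside
- beaker: empty glass beaker, 66 mm across, 85 mm tall; bystander. Origin: centre of its underside
- bottle: closed white plastic bottle, 60 mm across, 110 mm tall; bystander. Origin: centre of its underside
- gasket: spare black rubber ring, 68 mm across, 10 mm tall, lying flat; bystander. Origin: centre of its underside
- tray: open steel tray, 100 x 140 mm, 30 mm tall; bystander. Origin: centre of its underside

How it is judged (in metres and radians):
On the way, in this order (a step that is already met when the one before it is completed fails the run):
1. the coupling is seated on the grooved neck (mouth within 3.5 mm of its lowest place, within 5 mm of the neck's axis, upright) with both arms still raised (below 0.9 rad) (z of coupling in the frame of cell between 0.08 and 0.0885 m and horizontal distance between coupling and neck_top below 0.005 m and angle between coupling's own z axis and vertical below 0.06 rad and value of joint each of cam_a, cam_b below 0.9 rad), for 0.2 s.
2. one arm, either one, is fully home (above 1.6 rad) while the other is still raised (below 0.9 rad), coupling seated (z of coupling in the frame of cell between 0.08 and 0.0885 m and horizontal distance between coupling and neck_top below 0.005 m and angle between coupling's own z axis and vertical below 0.06 rad and ((value of joint cam_a above 1.6 rad and value of joint cam_b below 0.9 rad) or (value of joint cam_b above 1.6 rad and value of joint cam_a below 0.9 rad))), for 0.1 s.
At the end, for the whole second after the job is handed in: The coupling sits fully on the grooved neck (mouth at most 88.5 mm above the bench, 85 mm being home; within 5 mm of the neck's axis; tilted less than 0.06 rad), both cam arms are home (above 1.6 rad of 1.75), and it is at rest (z of coupling in the frame of cell between 0.08 and 0.0885 m and horizontal distance between coupling and neck_top below 0.005 m and angle between coupling's own z axis and vertical below 0.06 rad and value of joint each of cam_a, cam_b above 1.6 rad and linear speed of coupling below 0.02 m/s); the robot touches nothing.
It fails at once if the coupling is dropped or rammed onto the neck (faster than 0.5 m/s within 50 mm of its seat) (horizontal distance between coupling and neck_top below 0.03 m and height (world z) of coupling below 0.135 m and linear speed of coupling above 0.5 m/s).
It fails at once if a bystander is moved more than 30 mm (distance of any of weight, spanner, samples, beaker, bottle, gasket, tray from where it was at the start of the episode above 0.03 m).
It also fails if it takes over 69 s, if anything falls off the work surface, if the arm or the gripper's body presses on something with over 40 N, if the wrist force passes 120 N, or if a joint passes its speed limit or range.

ROBOT

A 6-joint arm with a two-finger parallel gripper is mounted at the origin on the work surface. World frame = base frame: x ahead of the robot, y to its left, z up, the work surface at z = 0. Lengths are in mm, angles in rad, forces in N, time in s.
With the tool pointing down it reaches from about 275 to 750 mm from the base axis. Payload 10.2 kg.
Tool frame: the origin (TCP) lies at the very end of the fingers, on their centre line; the grasp point (between the pads) lies 19 mm behind it; z points along the fingers, y is the line along which they close (so a half turn about z gives the same grasp; the last joint's range is limited). The gripper opens to 85 mm and grips with 20 to 120 N. Pads are 22 mm wide; open, the fingers measure 114 mm over their backs; the gripper's body (76 mm by 85 mm) begins 54 mm behind the grasp point. The pads swing forward as they close: fully open they stand 13 mm farther back than shut.
Start: joints at [-1.375, 0.313, 1.498, -0, 1.331, -0.223], TCP at [213.487, -479.64, 231.294] pointing down, gripper open.
Joint ranges: [-2.94, 2.94], [-0.97, 2.17], [0.19, 2.56], [-1.23, 4.37], [0.02, 3.11], [-2.88, 2.88]. Speed limits (rad/s): [2.39, 2.39, 3.01, 3.14, 3.14, 3.14].

INTERFACE

Orientations are given as a unit quaternion [w, x, y, z].
In Python, from rig import monitor, eyes, job gives the robot as it stands. The module is installed in compiled form; this text tells all that it offers.
- The arm moves only by the tool send_rows, never from a script. Its argument "targets" is one flat list of numbers, 7 for each row, row after row: the turn, a rotation vector about the tool's x, y, z in degrees, then the shift along the tool's x, y, z in units of 60 mm (1.0 is 60 mm), then the opening, from -1 (shut) to 1 (fully open), so that 0 is half open. A call has 1 to 5 rows; each row shifts and turns the commanded pose from where the row before left it, along the tool's axes as they then stand; what a row does not reach is not made up. A row lasts 1/8 s, in which the tool goes at most 62.5 mm and 10.7 degrees, less where a joint would pass 70% of its speed; a pose out of reach is approached as far as the arm can. A call is refused whole if a number of a shift passes 1 or a number of a turn 10.7, either way. A call with a gripper value outside its range is refused whole. The fingers move at their own pace and stop on an object; "newtons" is the grip in N (left out, the last holds). Time passes only in rows, so rows that do not move let the fingers close. It gives the time, the measured TCP pose, the force, the opening and the grip force at its end, in the units of the state.
- monitor.sense(): the state, without advancing time (a new reading comes with each control period).
- eyes.capture(name): name is "scene" or "top" or "wrist"; returns a dict with "img" (384x512x3 uint8, red, green, blue), "K" (3x3 intrinsics, pixels), "R" (3x3) and "t" (3): a world point X has camera coordinates R X + t. Camera axes: x right, y down, z forward; pixel columns grow to the right and rows downward; lengths in mm; the calibration is good to about 2 mm. A picture is of the moment at which its call begins. There is no depth.
- job.finish_job(): hands the job in; it is judged then, once.
The state is a dict: "time_s": time; "joints": joint angles; "dq": joint speeds; "tau": joint torques, N m; "eef_pos": TCP position; "ee_rot": TCP orientation; "force": force on the tool from outside, world axes, zero at the start; "wrist_torque": the same for the moment, N m; "grip_width": opening from 0.0 (shut) to 1.0 (fully open); "grip_force": force on a finger pad.
Only numpy, scipy, OpenCV 4.12 (cv2) and the standard library are available. Lean on these libraries where they do the work, as an engineer would, in place of code of your own. Each camera call takes 0.05 s, during which the arm holds its last target. There are 200 camera calls.

## Working session

There is one attempt and no reset: what is moved stays moved. The work goes in short steps, Python scripts to look and compute and a tool call to move; the robot and the scene stay as the last step left them, time stands still between calls to the robot, and variables do not carry over. Pictures are saved under pics/ and viewed, at most 10 in all, crops included, and the job is handed in when it is done.

Besides the shell and the picture viewer there is one more tool, called after "Call:" by a JSON object that holds its "fn" and its "kwargs". send_rows: Moves the arm, as the interface text tells. Its arguments: {"type":"object","properties":{"targets":{"type":"array","items":{"type":"number"}},"newtons":{"type":"number"}},"required":["targets"]}

```bash
mkdir -p pics; cat > h.py <<'E'
import numpy as np, cv2
from rig import monitor, eyes, job
from scipy.spatial.transform import Rotation as Rn
def cap(n,f):
    c=eyes.capture(n); cv2.imwrite('pics/'+f,c['img'][:,:,::-1]); np.savez('pics/'+f+'.npz',**{k:np.array(c[k]) for k in('K','R','t')}); return c
def ld(f): return np.load('pics/'+f+'.npz')
def back(c,uv,z):
    d=c['R'].T@np.linalg.inv(c['K'])@np.array([*uv,1.]); o=-c['R'].T@c['t']; return o+d*(z-o[2])/d[2]
def proj(c,X):
    p=c['K']@(c['R']@np.array(X,float)+c['t']); return p[:2]/p[2]
E
python3 - <<'E'
from h import *
a=cap('top','t0.png');b=cap('scene','s0.png')
s=monitor.sense();print(s)
for c in(a,b):print(-c['R'].T@c['t'],c['K'].tolist(),c['R'].round(3).tolist())
E
```

```text
{'time_s': 0.1, 'joints': array([-1.37541774e+00,  3.13395177e-01,  1.49833310e+00, -4.40119567e-05,
        1.33102083e+00, -2.23420405e-01]), 'dq': array([ 0.0009183 , -0.00024444,  0.00043348,  0.00048875, -0.00205171,
       -0.00025255]), 'tau': array([ 1.47074472e-03, -4.12899542e+01, -2.60143930e+01, -1.83868724e-04,
        3.01191380e-03, -1.13624870e-07]), 'eef_pos': array([ 213.42207557, -479.41414569,  230.80227455]), 'ee_rot': array([-5.78469751e-04,  9.78154666e-01,  2.07877642e-01, -1.32642897e-05]), 'force': array([-0.2118061 , -1.34055171, -0.94634401]), 'wrist_torque': array([-0.00160863,  0.01851735,  0.06418411]), 'grip_force': 0.0, 'grip_width': 0.9975150031478385}
[ 389.28921036   18.15227999 1078.48547052] [[380.832686566678, 0.0, 251.66450363138773], [0.0, 380.832686566678, 188.7509884138964], [0.0, 0.0, 1.0]] [[0.007, -1.0, 0.016], [-0.98, -0.01, -0.199], [0.199, -0.014, -0.98]]
[1082.43035044 -396.35086511 1089.7990389 ] [[362.6630789579688, 0.0, 249.98714624275013], [0.0, 362.6630789579688, 189.61771503931837], [0.0, 0.0, 1.0]] [[0.632, 0.775, 0.014], [0.651, -0.521, -0.551], [-0.42, 0.358, -0.834]]
```

View pics/t0.png

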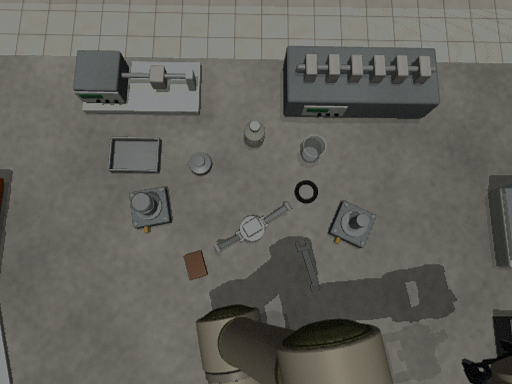

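View pics/s0.png

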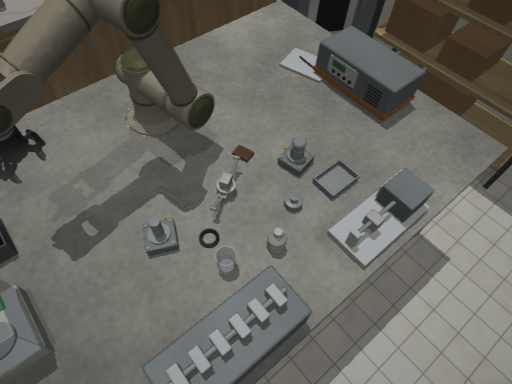

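The top view shows the coupling near (253,228), with its arms running from (219,247) to (290,207). The two cells are at (150,207) and (353,223), and I need to zoom in to tell them apart.

```bash
python3 - <<'E'
import cv2,numpy as np
t=cv2.imread('pics/t0.png');s=cv2.imread('pics/s0.png')
def c(i,x,y,w,h,k):return cv2.resize(i[y:y+h,x:x+w],(w*k,h*k),interpolation=cv2.INTER_CUBIC)
A=c(t,125,180,50,55,5);B=c(t,325,195,50,55,5)
C=c(s,275,128,50,55,5)
a=np.hstack([A,B,C]); D=c(t,210,195,90,60,5); D2=c(s,135,205,50,60,5)
r=np.zeros((300,750,3),np.uint8);r[:,:450]=D;r[:,450:700]=D2
cv2.imwrite('pics/c0.png',np.vstack([a,r]))
E
```

```text
(no output)
```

View pics/c0.png

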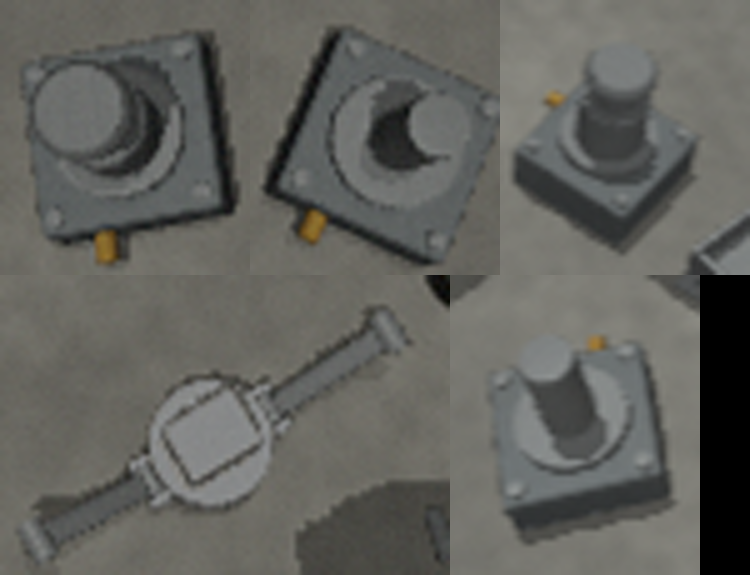

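Crops: the left cell in the top view has the lip and groove, so it is the target. Its lip centre is at about top (141,202) and scene (299,141.5). The right cell is the plain stub. The grip block top centre is at about (252.5,227), and the arm ends are at (287,206) and (217.6,248).

```bash
python3 - <<'E'
from h import *
t=ld('t0.png');s=ld('s0.png')
n=back(t,(140.8,201.6),125);print('neck',n,back(s,(298.6,141.2),125))
g=back(t,(252.3,226.7),89);print('grip',g)
e1=back(t,(286.6,205.6),78);e2=back(t,(217.2,247.6),78)
print(e1,e2,np.linalg.norm(e1-e2),(e1+e2)/2,'ydir deg',np.degrees(np.arctan2(*(e1-e2)[[1,0]])))
for c in(t,s):print(proj(c,n),proj(c,g),proj(c,e1),proj(c,e2))
# stub & others
for nm,uv,z in [('weight',(200,159),50),('samples',(195,265),14),('bottle',(254,128),110),('tray',(135,155),15),('beaker',(313,147),60)]:print(nm,back(t,uv,z).round())
R=Rn.from_quat(np.roll(monitor.sense()['ee_rot'],-1)).as_matrix();print(R.round(3))
E
```

```text
neck [546.95680036 283.84420247 125.        ] [545.99281156 279.17690814 125.        ]
grip [489.70713631   1.14791749  89.        ]
[547.79301256 -89.94413289  78.        ] [435.75644045  91.70566322  78.        ] 213.42174658783617 [491.77472651   0.88076516  78.        ] ydir deg -58.3348620502162
[140.8 201.6] [252.3 226.7] [286.6 205.6] [217.2 247.6]
[299.75542696 140.73361636] [226.01758789 177.30762036] [214.57859971 204.94471589] [237.29938815 156.47175633]
weight [682. 148.  50.]
samples [391. 156.  14.]
bottle [752.  -1. 110.]
tray [701. 340.  15.]
beaker [ 717. -168.   60.]
[[ 0.914  0.407 -0.   ]
 [ 0.407 -0.914  0.001]
 [ 0.    -0.001 -1.   ]]
```

Call:
{"fn": "send_rows", "kwargs": {"targets": [0,0,0,0.747,-0.545,0,1,0,0,0,0.747,-0.545,0,1,0,0,0,0.747,-0.545,0,1,0,0,0,0.747,-0.545,0,1,0,0,0,0.747,-0.545,0,1]}}

```text
time_s: 0.72
eef_pos: [352.2, -237.4, 231.2]
ee_rot: [-0.0, 0.978, 0.208, 0.0]
force: [-0.5, 0.1, -0.2]
grip_width: 1.002
grip_force: 0.0
```

Call:
{"fn": "send_rows", "kwargs": {"targets": [0,0,0,0.747,-0.545,0,1,0,0,0,0.747,-0.545,0,1,0,0,0,0.747,-0.545,0,1,0,0,0,0.747,-0.545,0,1,0,0,0,0.747,-0.545,0,1]}}

```text
time_s: 1.35
eef_pos: [490.5, 3.2, 231.2]
ee_rot: [0.0, 0.978, 0.208, -0.0]
force: [1.3, -0.6, 0.8]
grip_width: 1.0
grip_force: 0.0
```

Call:
{"fn": "send_rows", "kwargs": {"targets": [0,0,-9.8,0,0,0,1,0,0,-9.8,0,0,0,1,0,0,-9.8,0,0,0,1,0,0,-9.8,0,0,0,1,0,0,-9.8,0,0,0,1]}}

```text
time_s: 1.98
eef_pos: [489.8, 1.4, 231.0]
ee_rot: [-0.0, 0.802, 0.597, -0.0]
force: [0.1, 0.6, -0.8]
grip_width: 1.001
grip_force: 0.0
```

Call:
{"fn": "send_rows", "kwargs": {"targets": [0,0,-9.8,0,0,0,1,0,0,-9.8,0,0,0,1,0,0,-9.8,0,0,0,1,0,0,-9.8,0,0,0,1,0,0,-9.5,0,0,0,1]}}

```text
time_s: 2.6
eef_pos: [489.8, 1.4, 231.0]
ee_rot: [-0.0, 0.485, 0.875, -0.0]
force: [-0.4, 0.6, -0.3]
grip_width: 1.003
grip_force: 0.0
```

```bash
python3 - <<'E'
from h import *
c=cap('wrist','w1.png');s=monitor.sense();print(s['eef_pos'],s['time_s'],s['joints'].round(3))
R=Rn.from_quat(np.roll(s['ee_rot'],-1)).as_matrix();print(R.round(4).tolist())
o=-c['R'].T@c['t'];print('cam',o,'in tool',R.T@(o-s['eef_pos']),c['R'].round(3).tolist(),c['K'][0,0])
for X in [(489.7,1.1,89),(547.8,-90,78),(435.7,91.7,78)]:print(proj(c,X))
E
```

```text
[489.80105144   1.40197781 231.00199485] 2.65 [-0.237  0.236  1.6    0.     1.307 -0.802]
[[-0.5355, 0.8446, -0.0007], [0.8446, 0.5355, 0.0002], [0.0006, -0.0005, -1.0]]
cam [453.37385659  59.90516608 373.42026124] in tool [  68.99335429    0.48694995 -142.38049763] [[0.848, 0.53, 0.001], [0.51, -0.817, 0.267], [0.142, -0.226, -0.964]] 289.5546581889466
[260.48218443 186.1160351 ]
[261.43362483 275.4601965 ]
[262.74242184  75.42654613]
```

View pics/w1.png

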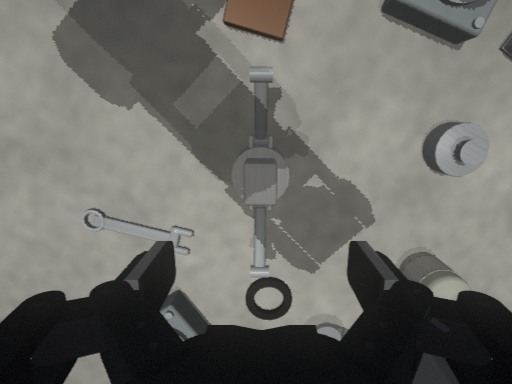

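The wrist view has the coupling at centre, with the block near (260,183), arm ends at (261,75) and (260,270), and yaw aligned. I'll look at the neck from the same relative pose.

Call:
{"fn": "send_rows", "kwargs": {"targets": [0,0,0,0.692,0.664,-0.12,1,0,0,0,0.692,0.664,-0.12,1,0,0,0,0.692,0.664,-0.12,1,0,0,0,0.692,0.664,-0.12,1,0,0,0,0.692,0.664,-0.12,1]}}

```text
time_s: 3.28
eef_pos: [550.4, 284.5, 267.3]
ee_rot: [-0.0, 0.488, 0.873, -0.0]
force: [1.0, -1.7, 0.2]
grip_width: 1.004
grip_force: 0.0
```

Call:
{"fn": "send_rows", "kwargs": {"targets": [0,0,0,0,0,0,1,0,0,0,0,0,0,1]}}

```text
time_s: 3.52
eef_pos: [550.2, 282.2, 266.7]
ee_rot: [-0.0, 0.488, 0.873, -0.001]
force: [-0.1, -1.5, 0.2]
grip_width: 0.998
grip_force: 0.0
```

```bash
python3 - <<'E'
from h import *
c=cap('wrist','w2.png');s=monitor.sense();print(s['eef_pos'],s['time_s'],s['joints'].round(3))
print(proj(c,(547,283.8,125)),proj(c,(546,279.2,125)))
a=cv2.imread('pics/w1.png')[130:230,220:300];b=cv2.imread('pics/w2.png')[130:230,210:310]
a=cv2.convertScaleAbs(a,alpha=1.6)
f=lambda i:cv2.resize(i,None,fx=4,fy=4,interpolation=cv2.INTER_CUBIC)
cv2.imwrite('pics/c1.png',np.hstack([f(a),f(b)]))
E
```

```text
[550.32087223 281.73977368 266.99904632] 3.575 [ 0.284  0.507  1.124 -0.     1.512 -0.267]
[258.93001653 182.99488165] [255.70619581 186.27338382]
```

View pics/c1.png

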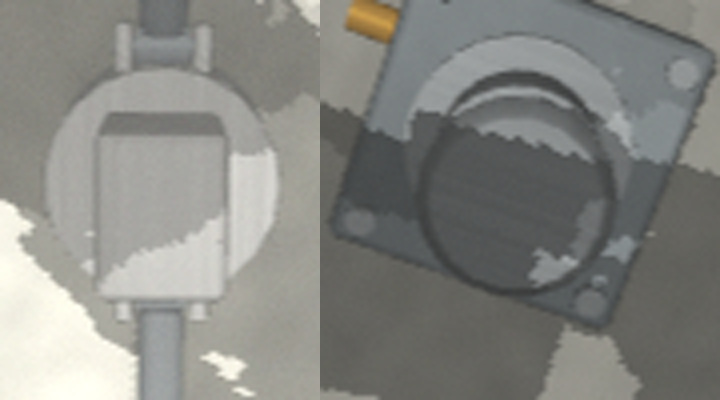

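```bash
python3 - <<'E'
from h import *
a=ld('w1.png');b=ld('w2.png')
print('grip',back(a,(260.0,183.7),89))
e1=back(a,(260,270.5),78);e2=back(a,(261.3,74.5),78);print(e1,e2,(e1+e2)/2,np.linalg.norm(e1-e2),np.degrees(np.arctan2(*(e1-e2)[[1,0]])))
t=np.linspace(0,6.283,200)
for z in(121,125):
  for cx,cy in[(547,283.8),(547,281),(548,282)]:
    P=np.array([proj(b,(cx+26*np.cos(q),cy+26*np.sin(q),z)) for q in t]);print(z,cx,cy,P.min(0),P.max(0))
print('meas L/R/bot',210+98/4-.4,210+294/4-.4,130+295/4-.4)
E
```

```text
grip [487.9618585   2.9680284  89.       ]
[543.04209784 -85.47320268  78.        ] [434.1044625   91.66843965  78.        ] [488.57328017   3.09761849  78.        ] 207.95809635759096 -58.40953444502131
121 547 283.8 [233.45286583 156.627382  ] [284.45987486 206.41282667]
121 547 281 [232.07630411 159.01604643] [282.9735967  208.58678047]
121 548 282 [233.41512497 158.68808183] [284.32718177 208.28829797]
125 547 283.8 [233.08817073 157.19186591] [284.77015996 207.59406533]
125 547 281 [231.69422818 159.61155742] [283.26358119 209.79351771]
125 548 282 [233.05061945 159.27934174] [284.63512922 209.49154209]
meas L/R/bot 234.1 283.1 203.35
```

Call:
{"fn": "send_rows", "kwargs": {"targets": [0,0,0,-0.687,-0.663,0.2,1,0,0,0,-0.687,-0.663,0.2,1,0,0,0,-0.687,-0.663,0.2,1,0,0,0,-0.687,-0.663,0.2,1,0,0,0,-0.687,-0.663,0.2,1]}}

```text
time_s: 4.2
eef_pos: [488.2, 0.1, 207.2]
ee_rot: [0.0, 0.488, 0.873, 0.0]
force: [1.1, -0.2, 0.3]
grip_width: 0.999
grip_force: 0.0
```

```bash
python3 - <<'E'
from h import *
b=ld('w2.png');print('neck w',back(b,(258.6,179.5),125))
s=monitor.sense();R=Rn.from_quat(np.roll(s['ee_rot'],-1)).as_matrix()
print(s['eef_pos'],R.round(4).tolist(),R.T@(np.array([488.8,2.0,56])-s['eef_pos'])/60)
E
```

```text
neck w [544.84056555 286.69327237 125.        ]
[4.88173215e+02 1.24800166e-01 2.07222980e+02] [[-0.5231, 0.8522, 0.0006], [0.8522, 0.5231, -0.0003], [-0.0005, 0.0003, -1.0]] [0.0225469  0.0243908  2.52037956]
```

Call:
{"fn": "send_rows", "kwargs": {"targets": [0,0,0,0,0,0.6,1,0,0,0,0,0,0.6,1,0,0,0,0,0,0.6,1,0,0,0,0,0,0.4,1,0,0,0,0,0,0.3,1]}}

```text
time_s: 4.82
eef_pos: [488.6, 1.8, 56.5]
ee_rot: [-0.0, 0.488, 0.873, -0.0]
force: [0.8, 0.0, 0.1]
grip_width: 1.0
grip_force: 0.0
```

Call:
{"fn": "send_rows", "kwargs": {"targets": [0,0,0,0,0,0,-0.3,0,0,0,0,0,0,-0.6,0,0,0,0,0,0,-1,0,0,0,0,0,0,-1,0,0,0,0,0,0,-1], "newtons": 60}}

```text
time_s: 5.45
eef_pos: [489.7, 2.5, 58.2]
ee_rot: [0.001, 0.487, 0.873, -0.0]
force: [-3.6, -3.0, 7.7]
grip_width: 0.388
grip_force: 62.2
```

```bash
python3 - <<'E'
from h import *
c=cap('wrist','w3.png');s=monitor.sense();print(s['eef_pos'],s['grip_width'],s['grip_force'],s['force'],s['wrist_torque'])
cv2.imwrite('pics/w3c.png',cv2.resize(cv2.imread('pics/w3.png')[60:340,120:400],None,fx=2,fy=2,interpolation=cv2.INTER_CUBIC))
E
```

```text
[489.66858228   2.44595681  58.23374077] 0.38864153906351806 62.22319006919861 [-3.86490831 -2.5967871   7.13847634] [-0.27068302  0.47571993 -0.05206261]
```

View pics/w3c.png

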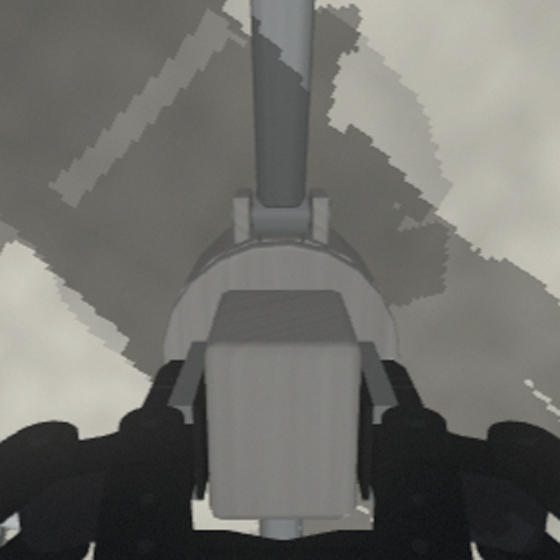

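Grasp confirmed: the block is between the pads, width 0.389 (about 33 mm), force 62 N. Lift and carry.

Call:
{"fn": "send_rows", "kwargs": {"targets": [0,0,0,0,0,-0.3,-1,0,0,0,0,0,-0.5,-1,0,0,0,0,0,-0.6,-1,0,0,0,0,0,-0.6,-1,0,0,0,0,0,-0.5,-1]}}

```text
time_s: 6.12
eef_pos: [489.0, 3.0, 208.2]
ee_rot: [-0.0, 0.487, 0.873, 0.0]
force: [0.4, -0.1, -6.3]
grip_width: 0.389
grip_force: 61.5
```

Call:
{"fn": "send_rows", "kwargs": {"targets": [0,0,0,0.706,0.653,0,-1,0,0,0,0.706,0.653,0,-1,0,0,0,0.706,0.653,0,-1,0,0,0,0.706,0.653,0,-1,0,0,0,0.706,0.653,0,-1]}}

```text
time_s: 6.75
eef_pos: [544.5, 287.8, 206.6]
ee_rot: [-0.001, 0.487, 0.873, -0.001]
force: [0.8, 0.0, -5.9]
grip_width: 0.385
grip_force: 61.8
```

Call:
{"fn": "send_rows", "kwargs": {"targets": [0,0,0,0,0,0,-1,0,0,0,0,0,0,-1,0,0,0,0,0,0,-1]}}

```text
time_s: 7.12
eef_pos: [544.8, 284.9, 207.2]
ee_rot: [-0.0, 0.488, 0.873, -0.0]
force: [0.1, -0.1, -5.0]
grip_width: 0.389
grip_force: 62.8
```

```bash
python3 - <<'E'
from h import *
c=cap('wrist','w4.png');t=cap('top','t4.png');sc=cap('scene','s4.png');s=monitor.sense();print(s['eef_pos'],s['grip_width'],s['grip_force'],s['force'],s['ee_rot'])
f=lambda n,x,y,w,h,k:cv2.resize(cv2.imread('pics/'+n)[y:y+h,x:x+w],(w*k,h*k),interpolation=cv2.INTER_CUBIC)
cv2.imwrite('pics/c4.png',np.hstack([f('t4.png',100,160,75,90,5),f('s4.png',260,90,75,90,5)]))
E
```

```text
[544.9505955  285.16083233 207.48889486] 0.3922330339564932 62.807403802871704 [ 0.6459222  -0.24854067 -6.04927873] [1.77687604e-05 4.87641428e-01 8.73044006e-01 2.73051608e-05]
```

View pics/c4.png

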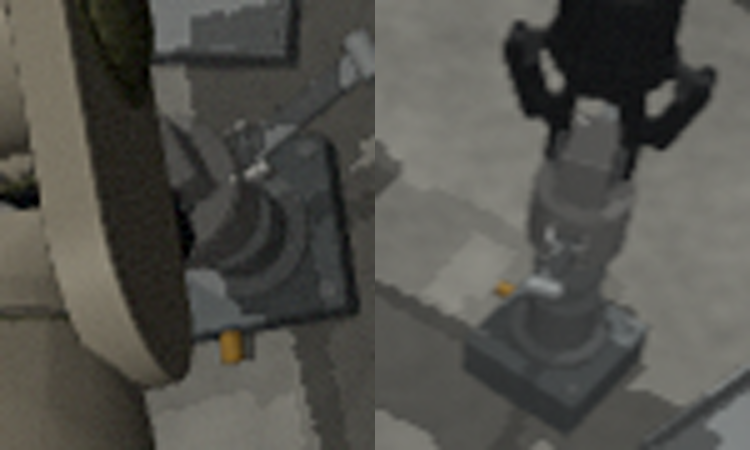

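Call:
{"fn": "send_rows", "kwargs": {"targets": [0,0,0,0,0.01,0.1,-1,0,0,0,0,0,0.1,-1,0,0,0,0,0,0.1,-1,0,0,0,0,0,0.05,-1,0,0,0,0,0,0.05,-1]}}

```text
time_s: 7.9
eef_pos: [545.4, 286.3, 183.1]
ee_rot: [0.0, 0.487, 0.873, 0.0]
force: [0.0, -0.1, -6.6]
grip_width: 0.387
grip_force: 62.8
```

Call:
{"fn": "send_rows", "kwargs": {"targets": [0,0,0,0,0,0.03,-1,0,0,0,0,0,0.03,-1,0,0,0,0,0,0.03,-1]}}

```text
time_s: 8.28
eef_pos: [545.4, 286.3, 177.9]
ee_rot: [0.0, 0.487, 0.873, 0.0]
force: [0.2, -0.4, -5.2]
grip_width: 0.391
grip_force: 62.8
```

Call:
{"fn": "send_rows", "kwargs": {"targets": [0,0,0,0,0,0.05,-1,0,0,0,0,0,0.05,-1,0,0,0,0,0,0.05,-1]}}

```text
time_s: 8.65
eef_pos: [545.3, 286.3, 168.7]
ee_rot: [-0.0, 0.487, 0.873, -0.0]
force: [0.0, -0.3, -5.5]
grip_width: 0.385
grip_force: 62.8
```

Call:
{"fn": "send_rows", "kwargs": {"targets": [0,0,0,0,0,0.05,-1,0,0,0,0,0,0.05,-1,0,0,0,0,0,0.05,-1]}}

```text
time_s: 9.02
eef_pos: [545.3, 286.2, 159.7]
ee_rot: [-0.0, 0.487, 0.873, -0.0]
force: [-0.1, 0.0, -6.2]
grip_width: 0.387
grip_force: 62.8
```

Call:
{"fn": "send_rows", "kwargs": {"targets": [0,0,0,0,0,0.05,-1,0,0,0,0,0,0.05,-1,0,0,0,0,0,0.05,-1]}}

```text
time_s: 9.4
eef_pos: [545.4, 286.2, 150.7]
ee_rot: [0.0, 0.487, 0.873, 0.0]
force: [1.0, -0.4, -6.1]
grip_width: 0.386
grip_force: 62.8
```

Call:
{"fn": "send_rows", "kwargs": {"targets": [0,0,0,0,0,0.04,-1,0,0,0,0,0,0.03,-1,0,0,0,0,0,0.02,-1]}}

```text
time_s: 9.78
eef_pos: [545.4, 286.3, 145.4]
ee_rot: [0.0, 0.487, 0.873, -0.0]
force: [-0.5, 0.4, -5.0]
grip_width: 0.391
grip_force: 62.8
```

Call:
{"fn": "send_rows", "kwargs": {"targets": [0,0,0,0,0,0.02,-1,0,0,0,0,0,0.02,-1,0,0,0,0,0,0,-1]}}

```text
time_s: 10.15
eef_pos: [545.4, 286.3, 143.3]
ee_rot: [0.0, 0.487, 0.873, 0.0]
force: [-0.2, -0.1, -4.3]
grip_width: 0.388
grip_force: 62.8
```

Call:
{"fn": "send_rows", "kwargs": {"targets": [0,0,0,0,0,0.02,-1,0,0,0,0,0,0.02,-1,0,0,0,0,0,0,-1]}}

```text
time_s: 10.52
eef_pos: [545.4, 286.3, 143.2]
ee_rot: [0.001, 0.487, 0.873, 0.0]
force: [-8.6, -3.5, 12.4]
grip_width: 0.392
grip_force: 65.2
```

Call:
{"fn": "send_rows", "kwargs": {"targets": [0,0,0,0,0,0.02,-1,0,0,0,0,0,0,-1]}}

```text
time_s: 10.78
eef_pos: [545.4, 286.3, 143.1]
ee_rot: [0.001, 0.487, 0.873, 0.001]
force: [-12.2, -5.5, 20.9]
grip_width: 0.393
grip_force: 66.2
```

The coupling is seated: contact at TCP z 143.2, and 143.2 − 58.2 gives the expected mouth height of 85. Unload, release and rise.

Call:
{"fn": "send_rows", "kwargs": {"targets": [0,0,0,0,0,-0.04,-1,0,0,0,0,0,0,-0.1,0,0,0,0,0,0,0.2,0,0,0,0,0,0,0.2,0,0,0,0,0,-0.2,0.2]}}

```text
time_s: 11.4
eef_pos: [545.1, 286.1, 153.6]
ee_rot: [-0.001, 0.487, 0.873, -0.001]
force: [-0.2, 0.6, 0.1]
grip_width: 0.6
grip_force: 0.0
```

Call:
{"fn": "send_rows", "kwargs": {"targets": [0,0,0,0,0,-0.4,0.2,0,0,0,0,0,-0.6,0.2,0,0,0,0,0,-0.6,0,0,0,0,0.6,0,0,-1,0,0,0,0.6,0,0,-1]}}

```text
time_s: 12.02
eef_pos: [507.3, 348.1, 251.2]
ee_rot: [0.0, 0.488, 0.873, 0.001]
force: [0.7, 0.5, -0.4]
grip_width: 0.08
grip_force: 0.0
```

Call:
{"fn": "send_rows", "kwargs": {"targets": [0,0,0,0.57,0,0,-1,0,0,0,0,0,0,-1]}}

```text
time_s: 12.28
eef_pos: [488.5, 378.3, 250.8]
ee_rot: [0.0, 0.486, 0.874, 0.001]
force: [-0.4, -0.0, 0.4]
grip_width: 0.0
grip_force: 0.0
```

```bash
python3 - <<'E'
from h import *
t=cap('top','t5.png');w=cap('wrist','w5.png');cap('scene','s5.png');s=monitor.sense();print(s['time_s'],s['eef_pos'],s['grip_width'],s['force'])
f=lambda n,x,y,w,h,k:cv2.resize(cv2.imread('pics/'+n)[y:y+h,x:x+w],(w*k,h*k),interpolation=cv2.INTER_CUBIC)
cv2.imwrite('pics/c5.png',np.hstack([f('s5.png',250,90,100,130,4),cv2.resize(cv2.imread('pics/w5.png'),None,fx=.78,fy=1.354)]))
C=np.array([545.4,286.3,0]);x=np.array([-.5244,.8515,0])
for X in(C+[0,0,174],C+102.3*x+[0,0,163],C-102.3*x+[0,0,163]):print(proj(w,X),proj(t,X))
E
```

```text
12.425 [490.02658472 376.03892786 250.28271649] 0.0003184999009081693 [0.94346079 0.10935117 0.7162685 ]
[260.53584099 319.56057697] [134.23438404 198.8414085 ]
[260.74764102 206.40295769] [ 97.49181763 221.33766481]
[260.35094878 397.12074108] [172.59817843 178.46721704]
```

View pics/c5.png

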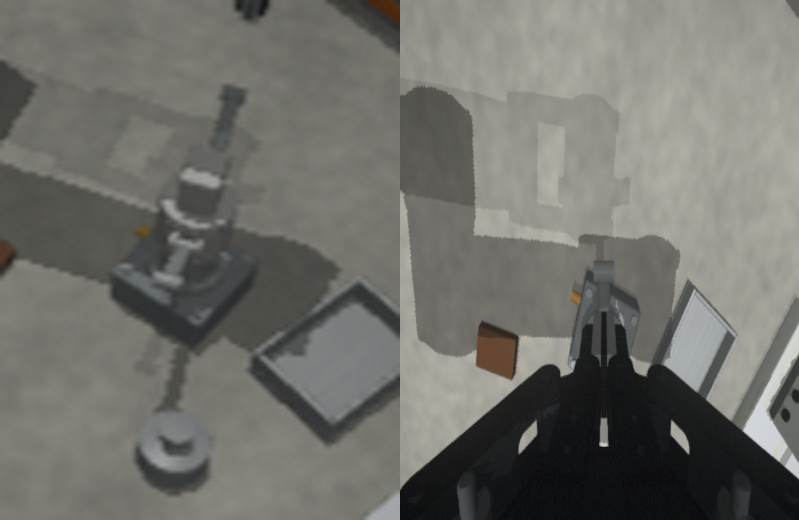

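The scene and wrist views show the coupling seated with both arms raised. Arm A's end is under the shut fingers, at wrist (260,199). Press arm A.

Call:
{"fn": "send_rows", "kwargs": {"targets": [0,0,0,0,0,0.6,-1,0,0,0,0,0,0.5,-1,0,0,0,0,0,0.13,-1]}}

```text
time_s: 12.8
eef_pos: [489.6, 375.4, 174.6]
ee_rot: [-0.001, 0.488, 0.873, -0.001]
force: [-0.6, 0.3, 0.7]
grip_width: -0.001
grip_force: 0.0
```

Call:
{"fn": "send_rows", "kwargs": {"targets": [0,0,0,0.067,0,0.172,-1,0,0,0,0.067,0,0.172,-1,0,0,0,0.067,0,0.172,-1]}}

```text
time_s: 13.18
eef_pos: [483.2, 387.4, 145.1]
ee_rot: [0.0, 0.487, 0.873, 0.001]
force: [-0.3, -0.0, 0.9]
grip_width: 0.004
grip_force: 0.4
```

Call:
{"fn": "send_rows", "kwargs": {"targets": [0,0,0,0.05,0,0.16,-1,0,0,0,0.05,0,0.16,-1,0,0,0,0.05,0,0.16,-1]}}

```text
time_s: 13.55
eef_pos: [478.4, 394.6, 115.7]
ee_rot: [0.0, 0.487, 0.873, -0.0]
force: [0.1, 0.1, 0.6]
grip_width: -0.0
grip_force: 0.2
```

```bash
cat > st.py <<'E'
from h import *
s=monitor.sense();d=s['eef_pos']-np.array([545.4,286.3,0]);x=np.array([-.5244,.8515,0])
print('t',s['time_s'],'r',d@x,'y',d@[.8515,.5244,0],'z',d[2],s['force'])
E
python3 st.py
```

```text
t 13.55 r 127.32806196011671 y -0.23831406291915153 z 115.66752583638424 [0.07675575 0.12475696 0.57915065]
```

Call:
{"fn": "send_rows", "kwargs": {"targets": [0,0,0,0.0,0,0.183,-1,0,0,0,0.0,0,0.183,-1,0,0,0,-0.025,0,0.175,-1,0,0,0,-0.025,0,0.175,-1]}}

```text
time_s: 14.05
eef_pos: [480.2, 391.8, 72.7]
ee_rot: [-0.0, 0.487, 0.873, -0.0]
force: [0.5, 0.5, 1.0]
grip_width: -0.001
grip_force: 0.2
```

Call:
{"fn": "send_rows", "kwargs": {"targets": [0,0,0,-0.1,0,0.153,-1,0,0,0,-0.1,0,0.153,-1]}}

```text
time_s: 14.3
eef_pos: [486.6, 381.4, 54.4]
ee_rot: [-0.0, 0.487, 0.873, -0.0]
force: [-0.5, 1.1, 1.5]
grip_width: -0.002
grip_force: 0.3
```

Call:
{"fn": "send_rows", "kwargs": {"targets": [0,0,0,-0.133,0,0.122,-1,0,0,0,-0.133,0,0.122,-1,0,0,0,0,0,0,-1]}}

```text
time_s: 14.68
eef_pos: [495.0, 367.4, 39.9]
ee_rot: [-0.0, 0.488, 0.873, -0.0]
force: [0.4, 0.8, 0.8]
grip_width: -0.001
grip_force: 0.0
```

```bash
python3 st.py; python3 - <<'E'
from h import *
cap('scene','s6.png');cap('wrist','w6.png')
f=lambda n,x,y,w,h,k:cv2.resize(cv2.imread('pics/'+n)[y:y+h,x:x+w],(w*k,h*k),interpolation=cv2.INTER_CUBIC)
cv2.imwrite('pics/c6.png',np.hstack([f('s6.png',250,90,100,130,4),cv2.resize(cv2.imread('pics/w6.png'),None,fx=.78,fy=1.354)]))
E
```

```text
t 14.675 r 95.48895945638299 y -0.348837211289203 z 39.853272969838315 [0.4046475  0.7991586  0.75945069]
```

View pics/c6.png

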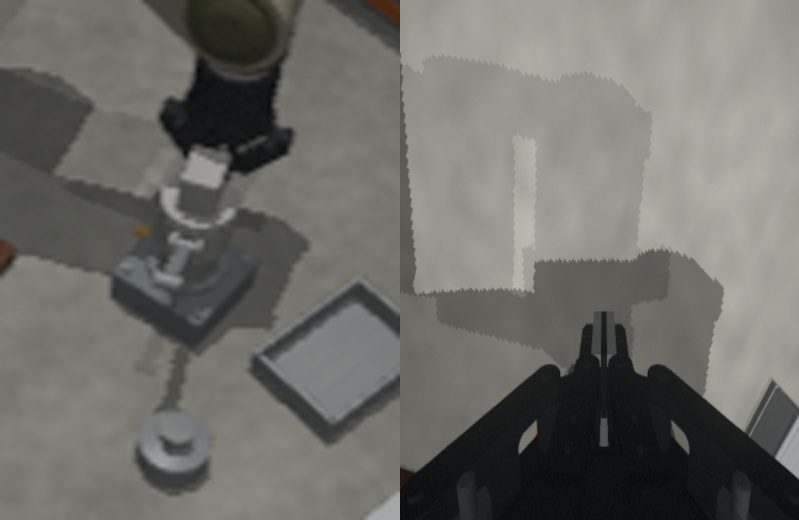

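Arm A follows the fingers down. The stop hasn't been felt yet, so I'll push inward until the force rises.

Call:
{"fn": "send_rows", "kwargs": {"targets": [0,0,0,-0.03,0,0.015,-1,0,0,0,-0.03,0,0.015,-1,0,0,0,0,0,0,-1]}}

```text
time_s: 15.15
eef_pos: [496.7, 365.2, 38.6]
ee_rot: [-0.0, 0.487, 0.873, 0.0]
force: [-0.4, 0.1, 0.6]
grip_width: -0.002
grip_force: 0.5
```

Call:
{"fn": "send_rows", "kwargs": {"targets": [0,0,0,-0.03,0,0.01,-1,0,0,0,-0.02,0,0.01,-1,0,0,0,0,0,0,-1]}}

```text
time_s: 15.52
eef_pos: [498.2, 362.5, 37.3]
ee_rot: [-0.0, 0.487, 0.873, -0.0]
force: [0.2, 0.2, 0.1]
grip_width: -0.001
grip_force: 0.5
```

```bash
python3 st.py
```

```text
t 15.525 r 89.63212157279223 y -0.2017099855151555 z 37.30735916499073 [0.17074021 0.20123803 0.10961573]
```

Call:
{"fn": "send_rows", "kwargs": {"targets": [0,0,0,-0.03,0,0,-1,0,0,0,-0.02,0,0,-1,0,0,0,0,0,0,-1]}}

```text
time_s: 15.9
eef_pos: [499.9, 359.9, 37.4]
ee_rot: [0.0, 0.487, 0.873, 0.0]
force: [-1.2, 0.3, 0.0]
grip_width: -0.002
grip_force: 0.6
```

Call:
{"fn": "send_rows", "kwargs": {"targets": [0,0,0,-0.03,0,0,-1,0,0,0,-0.02,0,0,-1,0,0,0,0,0,0,-1]}}

```text
time_s: 16.27
eef_pos: [501.5, 357.4, 37.4]
ee_rot: [0.0, 0.487, 0.873, 0.0]
force: [0.8, 1.1, 0.3]
grip_width: 0.001
grip_force: 0.6
```

```bash
python3 st.py
```

```text
t 16.275 r 83.55090672925888 y -0.12950776586736484 z 37.419036428270566 [0.76838059 1.14794638 0.2846599 ]
```

Call:
{"fn": "send_rows", "kwargs": {"targets": [0,0,0,0.4,0,0,-1,0,0,0,0.4,0,-0.2,-1,0,0,0,0,0,-0.9,-1,0,0,0,0,0,-0.9,-1,0,0,0,0,0,-0.9,-1]}}

```text
time_s: 16.9
eef_pos: [476.0, 398.1, 213.2]
ee_rot: [0.0, 0.487, 0.873, -0.0]
force: [0.4, 0.6, 0.1]
grip_width: -0.001
grip_force: 0.0
```

Call:
{"fn": "send_rows", "kwargs": {"targets": [0,0,0,0,0,-0.9,-1,0,0,0,-0.6,0,0,-1,0,0,0,-0.6,0,0,-1,0,0,0,0,0,0,-1]}}

```text
time_s: 17.4
eef_pos: [515.1, 335.2, 265.3]
ee_rot: [0.0, 0.489, 0.873, -0.0]
force: [-0.2, -0.2, -1.1]
grip_width: -0.001
grip_force: 0.0
```

```bash
python3 st.py; python3 - <<'E'
from h import *
s=cap('scene','s7.png');w=cap('wrist','w7.png');t=cap('top','t7.png')
f=lambda n,x,y,w,h,k:cv2.resize(cv2.imread('pics/'+n)[y:y+h,x:x+w],(w*k,h*k),interpolation=cv2.INTER_CUBIC)
m=np.zeros((600,800,3),np.uint8);m[:,:400]=f('w7.png',160,80,200,300,2);m[:330,400:]=f('s7.png',265,105,80,66,5);m[330:590,400:]=f('t7.png',70,160,160,104,5)[::2,::2] if 0 else f('t7.png',85,165,100,65,4)
cv2.imwrite('pics/c7.png',m)
C=np.array([545.4,286.3,0]);x=np.array([-.5244,.8515,0])
for a in(40,0,-30,-60):
  X=lambda sg:C+sg*x*(38+84*np.cos(np.radians(a)))+[0,0,109+84*np.sin(np.radians(a))]
  print(a,'A w',(proj(w,X(1))-[160,80])*2,'s',(proj(s,X(1))-[265,105])*5+[400,0],'B s',(proj(s,X(-1))-[265,105])*5+[400,0])
E
```

```text
t 17.4 r 57.48799932627761 y -0.1669769577774141 z 265.2652054666165 [-0.17408177 -0.15934355 -1.10436307]
40 A w [201.70336776 133.27861838] s [618.26419201  38.14730573] B s [542.34283227 248.59944545]
0 A w [201.61301687  82.2150989 ] s [613.87320334  73.12892883] B s [525.48283987 320.53115027]
-30 A w [201.61707022 100.9302464 ] s [602.14629551 122.52309423] B s [523.42932112 344.37250264]
-60 A w [201.66141199 147.61552901] s [586.52444421 178.18251802] B s [530.47607446 336.89205971]
```

View pics/c7.png

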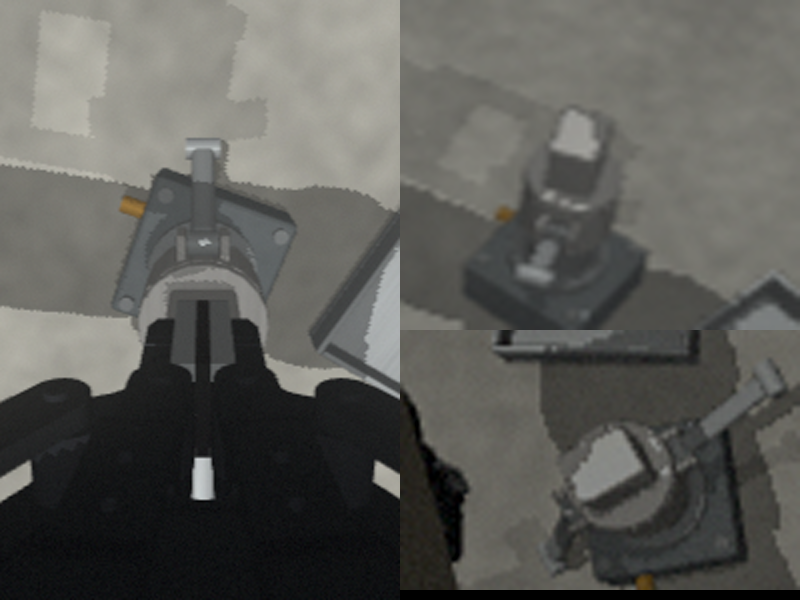

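The picture shows arm A down: its end is at wrist-crop (206,147), where home predicts (202,148). Arm B is still raised. I'll confirm the stop with one more inward push lower on the end bar.

Call:
{"fn": "send_rows", "kwargs": {"targets": [0,0,0,0.65,0,0,-1,0,0,0,0.6,0,0,-1,0,0,0,0,0,1,-1,0,0,0,0,0,1,-1,0,0,0,0,0,1,-1]}}

```text
time_s: 18.18
eef_pos: [473.6, 401.8, 83.8]
ee_rot: [0.0, 0.486, 0.874, 0.0]
force: [1.4, 0.4, 0.2]
grip_width: -0.003
grip_force: 0.0
```

Call:
{"fn": "send_rows", "kwargs": {"targets": [0,0,0,-0.1,0,0.6,-1,0,0,0,-0.3,0,0.3,-1,0,0,0,-0.2,0,0,-1,0,0,0,-0.15,0,0,-1,0,0,0,-0.05,0,0,-1]}}

```text
time_s: 18.8
eef_pos: [499.6, 360.9, 32.4]
ee_rot: [-0.0, 0.487, 0.873, 0.001]
force: [-3.7, 4.1, -1.0]
grip_width: -0.001
grip_force: 2.2
```

```bash
python3 st.py
```

```text
t 18.8 r 87.52323400871356 y 0.12879816454689308 z 32.35880217409244 [-3.65500378  4.12722122 -1.01590595]
```

Call:
{"fn": "send_rows", "kwargs": {"targets": [0,0,0,-0.03,0,0,-1,0,0,0,-0.02,0,0,-1,0,0,0,0,0,0,-1]}}

```text
time_s: 19.18
eef_pos: [501.7, 357.6, 32.0]
ee_rot: [0.0, 0.487, 0.873, 0.0]
force: [-0.4, 2.1, 1.6]
grip_width: -0.002
grip_force: 1.5
```

```bash
python3 st.py
```

```text
t 19.175 r 83.68481866628791 y 0.17014460759517366 z 31.95887670620673 [-0.3788369   2.07695961  1.56735951]
```

Call:
{"fn": "send_rows", "kwargs": {"targets": [0,0,0,-0.02,0,0,-1,0,0,0,-0.02,0,0,-1,0,0,0,0,0,0,-1]}}

```text
time_s: 19.55
eef_pos: [502.7, 355.3, 31.4]
ee_rot: [0.0, 0.487, 0.873, -0.0]
force: [-2.1, 3.1, 0.8]
grip_width: 0.0
grip_force: 1.3
```

Call:
{"fn": "send_rows", "kwargs": {"targets": [0,0,0,-0.02,0,0,-1,0,0,0,-0.02,0,0,-1,0,0,0,0,0,0,-1]}}

```text
time_s: 19.92
eef_pos: [503.7, 353.7, 31.4]
ee_rot: [-0.0, 0.487, 0.873, 0.0]
force: [-2.7, 4.5, 1.1]
grip_width: 0.009
grip_force: 2.3
```

```bash
python3 st.py
```

```text
t 19.925 r 79.1995072112677 y -0.14766212141968055 z 31.428744630547385 [-2.73510754  4.46601201  1.139363  ]
```

Call:
{"fn": "send_rows", "kwargs": {"targets": [0,0,0,0.4,0,0,-1,0,0,0,0.4,0,-0.2,-1,0,0,0,0,0,-0.9,-1,0,0,0,0,0,-0.9,-1,0,0,0,0,0,-0.9,-1]}}

```text
time_s: 20.55
eef_pos: [478.9, 393.5, 207.1]
ee_rot: [0.001, 0.487, 0.873, -0.0]
force: [-0.7, 0.8, -0.1]
grip_width: -0.0
grip_force: 0.0
```

Call:
{"fn": "send_rows", "kwargs": {"targets": [0,0,0,0,0,-0.99,-1,0,0,0,-0.6,0,0,-1,0,0,0,-0.54,0,0,-1,0,0,0,0,0,0,-1]}}

```text
time_s: 21.05
eef_pos: [515.9, 333.9, 264.6]
ee_rot: [0.0, 0.489, 0.873, -0.0]
force: [1.0, -0.2, 0.2]
grip_width: -0.003
grip_force: 0.0
```

```bash
python3 st.py; python3 - <<'E'
from h import *
w=cap('wrist','w8.png');c=ld('w7.png')
a=cv2.imread('pics/w7.png',0);b=cv2.imread('pics/w8.png',0)
print('cam move',w['R'].T@w['t']-c['R'].T@c['t'])
def tm(nm,x0,y0,x1,y1,m=8):
  r=cv2.matchTemplate(b[y0-m:y1+m,x0-m:x1+m],a[y0:y1,x0:x1],cv2.TM_CCOEFF_NORMED);_,v,_,p=cv2.minMaxLoc(r);print(nm,np.array(p)-m,round(v,3))
tm('end',248,146,278,162);tm('hinge',240,190,280,213);tm('screw',294,190,310,206);tm('brass',218,175,234,190)
E
```

```text
t 21.05 r 55.985624664974196 y -0.1790886913241284 z 264.60532240139156 [ 1.03518339 -0.24386775  0.22914463]
cam move [-1.56615587  2.31363359  0.76630446]
end [-1  5] 0.724
hinge [ 0 -3] 0.575
screw [ 0 -2] 0.953
brass [ 0 -2] 0.887
```

```bash
python3 - <<'E'
from h import *
w=ld('w7.png');C=np.array([545.4,286.3,0]);x=np.array([-.5244,.8515,0])
P=lambda r,z:proj(w,C+r*x+[0,0,z])
print('hinge',P(38,109),P(38,114),'obs ~(261,201.5)')
print('block top back edge z174',P(22,174),'obs row',80+292/2)
print('block base/topplate edge r34 z133',P(34,133),'obs row',80+268/2)
for dr in(0,2.5):
 for a in(45,51,55,60):
  q=np.radians(a);print(dr,a,P(dr+38+84*np.cos(q),109-84*np.sin(q)))
a=cv2.imread('pics/w7.png',0);b=cv2.imread('pics/w8.png',0)
print(a[140:210:1,261].tolist());print(b[138:208,261].tolist())
E
```

```text
hinge [260.89987511 201.61673392] [260.90259111 202.97659557] obs ~(261,201.5)
block top back edge z174 [260.96293927 240.53263931] obs row 226.0
block base/topplate edge r34 z133 [260.91812682 212.36041141] obs row 214.0
0 45 [260.81773585 140.93131484]
0 51 [260.8225324  145.84264582]
0 55 [260.82602982 149.30196054]
0 60 [260.83070599 153.8077645 ]
2.5 45 [260.81529894 138.84924496]
2.5 51 [260.82015463 143.81261569]
2.5 55 [260.82368882 147.30418902]
2.5 60 [260.82840792 151.84755492]
[154, 152, 152, 152, 152, 151, 152, 152, 149, 115, 134, 148, 158, 168, 142, 122, 124, 123, 124, 122, 122, 123, 124, 122, 123, 124, 122, 122, 123, 122, 119, 88, 87, 88, 87, 87, 87, 86, 87, 88, 86, 85, 86, 86, 86, 85, 87, 84, 85, 84, 85, 84, 84, 87, 93, 81, 83, 86, 92, 105, 157, 174, 183, 98, 94, 92, 88, 81, 81, 83]
[152, 154, 152, 152, 153, 153, 153, 153, 153, 154, 152, 151, 153, 152, 153, 150, 113, 135, 149, 154, 138, 111, 111, 111, 111, 111, 110, 111, 112, 111, 109, 97, 83, 85, 83, 82, 82, 83, 82, 83, 82, 84, 82, 83, 83, 83, 81, 80, 82, 81, 81, 80, 83, 91, 81, 84, 92, 93, 97, 110, 152, 149, 159, 147, 113, 78, 83, 83, 112, 118]
```

```bash
cat > tm.py <<'E'
from h import *
def sub(A,B,x0,y0,x1,y1,m=5,k=8):
  a=cv2.imread('pics/'+A,0);b=cv2.imread('pics/'+B,0)
  u=lambda i:cv2.resize(i,None,fx=k,fy=k,interpolation=cv2.INTER_CUBIC)
  r=cv2.matchTemplate(u(b[y0-m:y1+m,x0-m:x1+m]),u(a[y0:y1,x0:x1]),cv2.TM_CCOEFF_NORMED);_,v,_,p=cv2.minMaxLoc(r);return (np.array(p)/k-m).round(2),round(v,3)
E
python3 - <<'E'
from tm import *
cap('scene','s8.png');cap('top','t8.png')
for B in('s7.png','s8.png'):
  print(B,'block',sub('s5.png',B,292,124,308,142),'cell corner',sub('s5.png',B,275,150,292,175),'armB',sub('s5.png',B,284,148,302,164))
print('t7->t8 block',sub('t7.png','t8.png',126,186,150,207),'armB',sub('t7.png','t8.png',150,172,184,200),'armA',sub('t7.png','t8.png',112,205,130,228))
# sensitivity
s=eyes.capture('scene');t=eyes.capture('top');C=np.array([545.4,286.3,0.]);x=np.array([-.5244,.8515,0])
for c in(s,t):print('5mm along tool x at z174',proj(c,C+5*x+[0,0,174])-proj(c,C+[0,0,174]))
E
```

```text
s7.png block (array([-0.25, -0.5 ]), 0.716) cell corner (array([-0.12,  0.  ]), 0.758) armB (array([0.  , 0.12]), 0.793)
s8.png block (array([ 0.62, -3.12]), 0.731) cell corner (array([-1.38, -1.  ]), 0.621) armB (array([ 1.25, -4.5 ]), 0.379)
t7->t8 block (array([-3.12,  1.  ]), 0.774) armB (array([-0.38, -0.88]), 0.797) armA (array([1.5 , 0.12]), 0.817)
5mm along tool x at z174 [ 0.3712609  -1.02696343]
5mm along tool x at z174 [-1.85880684  1.06002621]
```

The block has shifted about 8 mm towards A at its top, so my extra push tilted the coupling. I'll press down on the B side of the block top to level and reseat it.

Call:
{"fn": "send_rows", "kwargs": {"targets": [0,0,0,-0.55,0,0,-1,0,0,0,-0.55,0,0.2,-1,0,0,0,0,0,0.5,-1,0,0,0,0,0,0.4,-1,0,0,0,0,0,0.2,-1]}}

```text
time_s: 21.92
eef_pos: [548.7, 280.3, 185.6]
ee_rot: [-0.001, 0.487, 0.874, -0.001]
force: [-0.1, 0.6, -0.3]
grip_width: 0.0
grip_force: 0.0
```

Call:
{"fn": "send_rows", "kwargs": {"targets": [0,0,0,0,0,0.05,-1,0,0,0,0,0,0.03,-1,0,0,0,0,0,0,-1]}}

```text
time_s: 22.3
eef_pos: [549.5, 280.0, 182.6]
ee_rot: [0.0, 0.487, 0.873, 0.0]
force: [-0.6, 0.3, 0.3]
grip_width: -0.002
grip_force: 0.0
```

```bash
python3 st.py
```

```text
t 22.3 r -7.501956244021093 y 0.18441757746525547 z 182.6456924835014 [-0.62260138  0.31598877  0.32690756]
```

Call:
{"fn": "send_rows", "kwargs": {"targets": [0,0,0,0,0,0.05,-1,0,0,0,0,0,0.03,-1,0,0,0,0,0,0,-1]}}

```text
time_s: 22.68
eef_pos: [550.0, 279.6, 178.3]
ee_rot: [0.001, 0.487, 0.873, 0.001]
force: [1.2, -2.1, 6.4]
grip_width: -0.001
grip_force: 2.9
```

Call:
{"fn": "send_rows", "kwargs": {"targets": [0,0,0,0,0,0.02,-1,0,0,0,0,0,0.02,-1,0,0,0,0,0,0,-1]}}

```text
time_s: 23.05
eef_pos: [551.0, 279.5, 177.8]
ee_rot: [0.003, 0.487, 0.873, 0.002]
force: [0.4, -3.7, 15.4]
grip_width: 0.001
grip_force: 7.3
```

Call:
{"fn": "send_rows", "kwargs": {"targets": [0,0,0,0,0,0.02,-1,0,0,0,0,0,0,-1]}}

```text
time_s: 23.3
eef_pos: [551.5, 279.4, 177.5]
ee_rot: [0.004, 0.487, 0.873, 0.002]
force: [0.7, -4.1, 19.0]
grip_width: 0.0
grip_force: 9.5
```

Call:
{"fn": "send_rows", "kwargs": {"targets": [0,0,0,0,0,0.02,-1,0,0,0,0,0,0,-1]}}

```text
time_s: 23.55
eef_pos: [551.9, 279.2, 177.3]
ee_rot: [0.004, 0.487, 0.873, 0.003]
force: [0.4, -5.5, 23.8]
grip_width: 0.001
grip_force: 11.8
```

Call:
{"fn": "send_rows", "kwargs": {"targets": [0,0,0,0,0,-0.4,-1,0,0,0,0.6,0,0,-1,0,0,0,0.6,0,0,-1,0,0,0,0,0,0.4,-1,0,0,0,0,0,0.25,-1]}}

```text
time_s: 24.18
eef_pos: [511.0, 341.2, 156.3]
ee_rot: [-0.0, 0.487, 0.873, -0.0]
force: [0.4, -0.4, -0.4]
grip_width: 0.0
grip_force: 0.0
```

Call:
{"fn": "send_rows", "kwargs": {"targets": [0,0,0,-0.15,0,0,-1,0,0,0,-0.1,0,0,-1,0,0,0,0,0,0,-1]}}

```text
time_s: 24.55
eef_pos: [520.2, 327.7, 158.2]
ee_rot: [0.0, 0.488, 0.873, 0.001]
force: [0.2, 0.9, -0.4]
grip_width: 0.001
grip_force: 0.0
```

```bash
python3 st.py
```

```text
t 24.55 r 48.47660902960757 y 0.22614815761018858 z 158.15794672588683 [ 0.21700066  0.86303515 -0.41103208]
```

Call:
{"fn": "send_rows", "kwargs": {"targets": [0,0,0,-0.06,0,0,-1,0,0,0,-0.04,0,0,-1,0,0,0,0,0,0,-1]}}

```text
time_s: 24.92
eef_pos: [522.6, 323.2, 157.4]
ee_rot: [0.0, 0.487, 0.873, 0.0]
force: [0.0, 0.4, 0.1]
grip_width: -0.001
grip_force: 0.0
```

Call:
{"fn": "send_rows", "kwargs": {"targets": [0,0,0,-0.04,0,0,-1,0,0,0,-0.03,0,0,-1,0,0,0,0,0,0,-1]}}

```text
time_s: 25.3
eef_pos: [524.8, 319.6, 157.4]
ee_rot: [-0.0, 0.487, 0.873, 0.0]
force: [-0.3, -0.3, 0.6]
grip_width: -0.002
grip_force: 0.0
```

```bash
python3 st.py
```

```text
t 25.3 r 39.14679888186172 y -0.10060271268497996 z 157.3672774048974 [-0.26464411 -0.30584514  0.61756595]
```

Call:
{"fn": "send_rows", "kwargs": {"targets": [0,0,0,-0.04,0,0,-1,0,0,0,-0.03,0,0,-1,0,0,0,0,0,0,-1]}}

```text
time_s: 25.68
eef_pos: [527.0, 316.0, 157.4]
ee_rot: [-0.0, 0.487, 0.873, 0.0]
force: [0.1, 0.8, -0.0]
grip_width: 0.001
grip_force: 0.0
```

Call:
{"fn": "send_rows", "kwargs": {"targets": [0,0,0,-0.03,0,0,-1,0,0,0,-0.02,0,0,-1,0,0,0,0,0,0,-1]}}

```text
time_s: 26.05
eef_pos: [528.2, 314.0, 157.5]
ee_rot: [-0.0, 0.487, 0.873, 0.0]
force: [-3.5, 2.7, 1.4]
grip_width: 0.002
grip_force: 2.0
```

```bash
python3 st.py
```

```text
t 26.05 r 32.54915030264149 y -0.12095428367948032 z 157.50891881221202 [-3.49641989  2.66535147  1.38206707]
```

Call:
{"fn": "send_rows", "kwargs": {"targets": [0,0,0,-0.02,0,0,-1,0,0,0,-0.01,0,0,-1,0,0,0,0,0,0,-1]}}

```text
time_s: 26.42
eef_pos: [529.4, 312.2, 157.5]
ee_rot: [-0.0, 0.487, 0.873, 0.0]
force: [-3.4, 4.0, 2.9]
grip_width: 0.0
grip_force: 2.6
```

Call:
{"fn": "send_rows", "kwargs": {"targets": [0,0,0,-0.02,0,0,-1,0,0,0,0,0,0,-1]}}

```text
time_s: 26.68
eef_pos: [530.1, 311.2, 157.5]
ee_rot: [-0.0, 0.487, 0.873, 0.0]
force: [-2.3, 5.3, 1.9]
grip_width: 0.0
grip_force: 2.5
```

```bash
python3 st.py
```

```text
t 26.675 r 29.205010601936657 y -0.020504877465082543 z 157.52973905363075 [-2.26282374  5.25123243  1.90465387]
```

Call:
{"fn": "send_rows", "kwargs": {"targets": [0,0,0,-0.02,0,0,-1,0,0,0,-0.01,0,0,-1,0,0,0,0,0,0,-1]}}

```text
time_s: 27.05
eef_pos: [530.7, 310.4, 158.0]
ee_rot: [-0.0, 0.487, 0.873, 0.001]
force: [-4.8, 6.9, 5.6]
grip_width: 0.003
grip_force: 4.5
```

Call:
{"fn": "send_rows", "kwargs": {"targets": [0,0,0,-0.02,0,0,-1,0,0,0,-0.01,0,0,-1,0,0,0,0,0,0,-1]}}

```text
time_s: 27.42
eef_pos: [531.1, 309.8, 158.4]
ee_rot: [-0.001, 0.487, 0.874, 0.001]
force: [-8.2, 11.8, 8.5]
grip_width: 0.0
grip_force: 7.3
```

```bash
python3 st.py
```

```text
t 27.425 r 27.537938385659505 y 0.18732454251530722 z 158.35840972911606 [-8.19252912 11.79373854  8.45438056]
```

Call:
{"fn": "send_rows", "kwargs": {"targets": [0,0,0,0.2,0,0,-1,0,0,0,0,0,-0.6,-1,0,0,0,0,0,-0.6,-1,0,0,0,0.33,0,-0.6,-1,0,0,0,0,0,0,-1]}}

```text
time_s: 28.05
eef_pos: [515.7, 335.8, 267.9]
ee_rot: [0.002, 0.487, 0.874, 0.002]
force: [1.1, -0.5, -0.6]
grip_width: -0.005
grip_force: 0.0
```

```bash
python3 st.py; python3 - <<'E'
from tm import *
cap('scene','s9.png');cap('top','t9.png');cap('wrist','w9.png')
print('block s7',sub('s7.png','s9.png',292,124,308,142),'armB',sub('s7.png','s9.png',284,148,302,164))
print('t7->t9 block',sub('t7.png','t9.png',126,186,150,207),'armB',sub('t7.png','t9.png',150,172,184,200),'armA',sub('t7.png','t9.png',112,205,130,228))
print('w7->w9 end',sub('w7.png','w9.png',248,146,278,160,8),'hinge',sub('w7.png','w9.png',240,190,280,213,8),'screw',sub('w7.png','w9.png',294,190,310,206,8),'brass',sub('w7.png','w9.png',218,175,234,190,8))
b=cv2.imread('pics/w9.png',0);print(b[140:210,261].tolist())
E
```

```text
t 28.05 r 57.68560756736236 y 0.6559252062968723 z 267.9359920903478 [ 1.12171439 -0.50039627 -0.59138654]
block s7 (array([0.  , 0.25]), 0.979) armB (array([-0.38,  0.5 ]), 0.968)
t7->t9 block (array([ 1. , -0.5]), 0.983) armB (array([ 0.75, -0.12]), 0.948) armA (array([ 0.75, -0.38]), 0.962)
w7->w9 end (array([0.75, 0.38]), 0.971) hinge (array([0.38, 0.12]), 0.828) screw (array([ 0.25, -1.25]), 0.974) brass (array([ 0.12, -1.12]), 0.959)
[152, 154, 153, 153, 152, 154, 154, 152, 148, 121, 128, 142, 153, 161, 169, 123, 122, 124, 123, 124, 123, 124, 124, 123, 123, 122, 122, 123, 123, 121, 104, 88, 87, 87, 87, 87, 88, 86, 85, 86, 86, 88, 86, 86, 84, 84, 85, 84, 85, 86, 86, 85, 84, 84, 89, 93, 78, 86, 112, 140, 151, 158, 141, 103, 99, 94, 89, 85, 81, 81]
```

Back upright: block and arms match the s7 picture within 1 px. I'll gently press the block top to check its height, expecting 174.

Call:
{"fn": "send_rows", "kwargs": {"targets": [0,0,0,-0.5,0,0,-1,0,0,0,-0.48,0,0.4,-1,0,0,0,0,0,0.5,-1,0,0,0,0,0,0.35,-1,0,0,0,0,0,0.1,-1]}}

```text
time_s: 28.82
eef_pos: [545.5, 284.2, 181.9]
ee_rot: [-0.001, 0.487, 0.873, -0.002]
force: [0.4, -0.1, 0.2]
grip_width: -0.001
grip_force: 0.0
```

Call:
{"fn": "send_rows", "kwargs": {"targets": [0,0,0,0,0,0.06,-1,0,0,0,0,0,0.06,-1,0,0,0,0,0,0,-1]}}

```text
time_s: 29.2
eef_pos: [546.2, 285.0, 177.4]
ee_rot: [0.0, 0.487, 0.873, 0.0]
force: [1.6, -0.4, 0.1]
grip_width: 0.001
grip_force: 0.0
```

```bash
python3 st.py
```

```text
t 29.2 r -1.5225673046246206 y -0.013311060542419836 z 177.36469311319107 [ 1.58071474 -0.35939375  0.06992154]
```

Call:
{"fn": "send_rows", "kwargs": {"targets": [0,0,0,0,0,0.03,-1,0,0,0,0,0,0.02,-1,0,0,0,0,0,0,-1]}}

```text
time_s: 29.58
eef_pos: [546.1, 285.0, 174.2]
ee_rot: [0.0, 0.487, 0.873, 0.0]
force: [0.4, -0.7, 0.4]
grip_width: -0.0
grip_force: 0.0
```

Call:
{"fn": "send_rows", "kwargs": {"targets": [0,0,0,0,0,0.02,-1,0,0,0,0,0,0.02,-1,0,0,0,0,0,0,-1]}}

```text
time_s: 29.95
eef_pos: [546.4, 285.1, 174.0]
ee_rot: [0.001, 0.487, 0.873, 0.001]
force: [-5.2, -1.5, 13.7]
grip_width: 0.002
grip_force: 6.8
```

```bash
python3 st.py
```

```text
t 29.95 r -1.5561194908478033 y 0.15743347203879945 z 174.03770969483898 [-5.15053109 -1.49232003 13.7109373 ]
```

The block top is at 174.0, so the coupling is fully seated with arm A home. Now arm B, mirrored.

Call:
{"fn": "send_rows", "kwargs": {"targets": [0,0,0,0,0,-0.6,-1,0,0,0,0,0,-0.7,-1,0,0,0,-0.6,0,0,-1,0,0,0,-0.6,0,0,-1,0,0,0,-0.55,0,0,-1]}}

```text
time_s: 30.58
eef_pos: [601.8, 194.6, 249.8]
ee_rot: [-0.0, 0.487, 0.873, -0.0]
force: [-0.5, 1.0, -0.3]
grip_width: 0.0
grip_force: 0.0
```

Call:
{"fn": "send_rows", "kwargs": {"targets": [0,0,0,0,0,0,-1,0,0,0,0,0,0.6,-1,0,0,0,0,0,0.5,-1,0,0,0,0,0,0.1,-1]}}

```text
time_s: 31.08
eef_pos: [600.2, 196.3, 176.1]
ee_rot: [-0.001, 0.487, 0.874, -0.001]
force: [-0.2, -0.5, -0.0]
grip_width: -0.0
grip_force: 0.0
```

```bash
python3 st.py; python3 - <<'E'
from tm import *
cap('top','t10.png');cap('scene','s10.png')
print(sub('s7.png','s10.png',292,124,308,142),sub('t7.png','t10.png',112,205,130,228))
E
```

```text
t 31.075 r -105.36824841208042 y -0.5448418411976844 z 176.13024189590618 [-0.19020774 -0.53244844 -0.02831439]
(array([ 1.38, -5.  ]), 0.173) (array([-5., -4.]), -0.128)
```

Call:
{"fn": "send_rows", "kwargs": {"targets": [0,0,0,-0.067,0,0.172,-1,0,0,0,-0.067,0,0.172,-1,0,0,0,-0.067,0,0.172,-1]}}

```text
time_s: 31.55
eef_pos: [608.0, 184.9, 146.4]
ee_rot: [0.0, 0.487, 0.873, 0.0]
force: [0.5, -0.8, 1.6]
grip_width: 0.003
grip_force: 0.5
```

Call:
{"fn": "send_rows", "kwargs": {"targets": [0,0,0,-0.05,0,0.16,-1,0,0,0,-0.05,0,0.16,-1,0,0,0,-0.04,0,0.16,-1]}}

```text
time_s: 31.92
eef_pos: [612.0, 178.2, 117.3]
ee_rot: [-0.0, 0.487, 0.873, -0.0]
force: [0.2, 0.3, 1.5]
grip_width: 0.002
grip_force: 0.2
```

Call:
{"fn": "send_rows", "kwargs": {"targets": [0,0,0,0.0,0,0.183,-1,0,0,0,0.0,0,0.183,-1,0,0,0,0.03,0,0.175,-1,0,0,0,0.05,0,0.175,-1]}}

```text
time_s: 32.42
eef_pos: [609.4, 182.6, 74.4]
ee_rot: [-0.0, 0.487, 0.873, 0.0]
force: [0.4, 0.6, 1.4]
grip_width: 0.001
grip_force: 0.5
```

Call:
{"fn": "send_rows", "kwargs": {"targets": [0,0,0,0.1,0,0.153,-1,0,0,0,0.1,0,0.153,-1]}}

```text
time_s: 32.67
eef_pos: [602.9, 193.1, 56.2]
ee_rot: [-0.0, 0.487, 0.873, 0.0]
force: [-0.4, 1.8, 1.5]
grip_width: -0.003
grip_force: 0.9
```

Call:
{"fn": "send_rows", "kwargs": {"targets": [0,0,0,0.133,0,0.122,-1,0,0,0,0.133,0,0.122,-1,0,0,0,0,0,0,-1]}}

```text
time_s: 33.05
eef_pos: [594.3, 206.7, 41.6]
ee_rot: [-0.0, 0.487, 0.874, -0.0]
force: [0.7, -0.4, 0.9]
grip_width: -0.002
grip_force: 0.4
```

```bash
python3 st.py
```

```text
t 33.05 r -93.47192971457152 y -0.09803004188364993 z 41.579843250568864 [ 0.74760036 -0.4091647   0.85752875]
```

Call:
{"fn": "send_rows", "kwargs": {"targets": [0,0,0,0.03,0,0.03,-1,0,0,0,0.03,0,0.02,-1,0,0,0,0,0,0,-1]}}

```text
time_s: 33.42
eef_pos: [593.3, 209.0, 39.4]
ee_rot: [0.0, 0.487, 0.873, 0.0]
force: [0.5, -2.3, 3.2]
grip_width: -0.001
grip_force: 1.9
```

Call:
{"fn": "send_rows", "kwargs": {"targets": [0,0,0,0.03,0,0,-1,0,0,0,0.0,0,0.0,-1]}}

```text
time_s: 33.67
eef_pos: [592.1, 210.3, 38.9]
ee_rot: [0.0, 0.487, 0.873, -0.0]
force: [3.1, -4.4, -0.1]
grip_width: 0.003
grip_force: 2.2
```

```bash
python3 st.py
```

```text
t 33.675 r -89.24569300166165 y -0.08455594069219427 z 38.86416905918832 [ 3.09240727 -4.40869667 -0.09849898]
```

Call:
{"fn": "send_rows", "kwargs": {"targets": [0,0,0,-0.4,0,0,-1,0,0,0,-0.4,0,-0.2,-1,0,0,0,0,0,-0.9,-1,0,0,0,0,0,-0.9,-1,0,0,0,0,0,-0.9,-1]}}

```text
time_s: 34.3
eef_pos: [617.7, 168.4, 215.8]
ee_rot: [0.0, 0.488, 0.873, 0.0]
force: [0.9, 0.1, 0.4]
grip_width: 0.0
grip_force: 0.0
```

Call:
{"fn": "send_rows", "kwargs": {"targets": [0,0,0,0,0,-0.88,-1,0,0,0,0.9,0,0,-1,0,0,0,0.9,0,0,-1,0,0,0,0.9,0,0,-1,0,0,0,0.54,0,0,-1]}}

```text
time_s: 34.92
eef_pos: [514.5, 336.1, 266.9]
ee_rot: [0.0, 0.487, 0.873, 0.0]
force: [-0.2, -0.2, 0.6]
grip_width: -0.004
grip_force: 0.0
```

Call:
{"fn": "send_rows", "kwargs": {"targets": [0,0,0,0,0,0,-1,0,0,0,0,0,0,-1]}}

```text
time_s: 35.17
eef_pos: [516.0, 334.1, 266.3]
ee_rot: [0.0, 0.488, 0.873, 0.0]
force: [-0.1, 0.2, -0.0]
grip_width: -0.0
grip_force: 0.0
```

```bash
python3 st.py; python3 - <<'E'
from tm import *
c=cap('scene','s11.png');t=cap('top','t11.png');cap('wrist','w11.png')
print('block s7',sub('s7.png','s11.png',292,124,308,142))
print('t7 block',sub('t7.png','t11.png',126,186,150,207),'armA',sub('t7.png','t11.png',112,205,130,228))
print('w7 end',sub('w7.png','w11.png',248,146,278,160,8),'hinge',sub('w7.png','w11.png',240,190,280,213,8),'screw',sub('w7.png','w11.png',294,190,310,206,8),'brass',sub('w7.png','w11.png',218,175,234,190,8))
C=np.array([545.4,286.3,0]);x=np.array([-.5244,.8515,0])
for a in(0,-30,-45,-60):
  q=np.radians(a);X=C-x*(38+84*np.cos(q))+[0,0,109+84*np.sin(q)];print(a,proj(c,X),proj(t,X))
d=cv2.absdiff(cv2.imread('pics/t7.png',0),cv2.imread('pics/t11.png',0));a=cv2.imread('pics/t11.png',0)
print(a[160:205:1,150:184:2])
E
```

```text
t 35.175 r 56.064336471972304 y 0.04465304356524344 z 266.2835223434702 [-0.05640459  0.2291036  -0.02751547]
block s7 (array([0.  , 0.38]), 0.985)
t7 block (array([ 1. , -0.5]), 0.977) armA (array([ 0.5 , -0.75]), 0.886)
w7 end (array([ 0.5 , -4.12]), 0.924) hinge (array([ 0.  , -0.38]), 0.853) screw (array([-0.25, -2.38]), 0.971) brass (array([-0.25, -1.5 ]), 0.919)
0 [290.09656797 169.10623005] [183.13576444 179.34451772]
-30 [289.68586422 173.87450053] [181.97730691 184.8929334 ]
-45 [290.18697914 173.88520523] [178.75232844 188.66248153]
-60 [291.09521489 172.37841194] [174.07973953 192.78324653]
[[112  89  71  66  38  58  69 103 106 109 108 106 104 105 105 109 107]
 [ 85  73  74  71  35  55  64  76 107 107 103 104 107 106 107 111 107]
 [ 71  73  72  83  34  52  70  68 106 106 107 106 106 107 107 108 108]
 [ 72  73  69  73  34  60  69  66  78 108 104 106 107 108 110 110 108]
 [ 72  74  75  71  34  62  69  67  69 104 108 104 104 106 108 106 106]
 [ 70  70  71  71  31  67  70  70  69 103 106 103 102 106 106 105 109]
 [ 73  70  74  72  30  68  68  67  66  78 106 104 104 107 104 107
[... 2004 characters left out ...]
 64  74  59  51  41  43  35  44  51  58  58  78  39  95 102]
 [104 104  58  73  84  46  48  38  31  52  63  54  52  46  86 101 103]
 [ 94  94  52  60 103  39  51  47  22  50  59  49  53  50  94  94 106]
 [ 91 131  49  89  61  43  49  50  28  39  51  51  52  52  87 100 103]
 [ 89 105  45  71  49  39  50  46  34  30  56  53  57  52  89 104 102]
 [ 68 135  51  44  51  49  49  50  28  26  56  49  63  64  71 102 100]
 [ 61 107  52  39  59  54  46  46  46  24  53  54  69  69  64 102 100]
 [ 83  96  63  36  49  58  43  58  52  23  53  69  68  66  67 103 103]
 [ 95  93  58  32  53  60  50  52  53  18  65  70  69  70  67  98 106]
 [ 93  95  46  41  53  57  42  44  56  20  68  71  65  70  68 101 102]]
```

Call:
{"fn": "send_rows", "kwargs": {"targets": [0,0,0,0.65,0,0,-1,0,0,0,0.6,0,0,-1,0,0,0,0,0,1,-1,0,0,0,0,0,1,-1,0,0,0,0,0,1,-1]}}

```text
time_s: 35.95
eef_pos: [476.1, 398.4, 84.3]
ee_rot: [0.0, 0.488, 0.873, 0.0]
force: [0.6, 0.6, -1.1]
grip_width: -0.002
grip_force: 0.0
```

Call:
{"fn": "send_rows", "kwargs": {"targets": [0,0,0,-0.1,0,0.5,-1,0,0,0,-0.3,0,0.3,-1,0,0,0,-0.15,0,0,-1,0,0,0,-0.05,0,0,-1,0,0,0,0,0,0,-1]}}

```text
time_s: 36.58
eef_pos: [495.1, 368.7, 39.0]
ee_rot: [0.001, 0.487, 0.873, 0.001]
force: [-0.2, 0.9, 0.2]
grip_width: 0.001
grip_force: 0.0
```

```bash
python3 st.py
```

```text
t 36.575 r 96.48522573384194 y 0.3917970540087046 z 38.97071446003774 [-0.17561587  0.85634892  0.16755369]
```

Call:
{"fn": "send_rows", "kwargs": {"targets": [0,0,0,-0.05,0,0,-1,0,0,0,-0.03,0,0,-1,0,0,0,0,0,0,-1]}}

```text
time_s: 36.95
eef_pos: [497.2, 364.4, 38.1]
ee_rot: [0.0, 0.487, 0.873, 0.0]
force: [-0.4, 0.1, 1.0]
grip_width: -0.003
grip_force: 0.5
```

Call:
{"fn": "send_rows", "kwargs": {"targets": [0,0,0,-0.03,0,0,-1,0,0,0,0,0,0,-1]}}

```text
time_s: 37.2
eef_pos: [498.1, 362.8, 37.9]
ee_rot: [-0.0, 0.487, 0.873, 0.0]
force: [-0.7, 1.1, 0.3]
grip_width: 0.001
grip_force: 0.7
```

```bash
python3 st.py
```

```text
t 37.2 r 90.00290536404793 y -0.1637360295847609 z 37.87304688960124 [-0.67527942  1.07515908  0.29357942]
```

Call:
{"fn": "send_rows", "kwargs": {"targets": [0,0,0,-0.03,0,0,-1,0,0,0,0,0,0,-1]}}

```text
time_s: 37.45
eef_pos: [499.0, 361.4, 37.9]
ee_rot: [-0.0, 0.487, 0.873, 0.0]
force: [-1.4, 2.7, 0.5]
grip_width: -0.002
grip_force: 1.3
```

Call:
{"fn": "send_rows", "kwargs": {"targets": [0,0,0,-0.03,0,0,-1,0,0,0,0,0,0,-1]}}

```text
time_s: 37.7
eef_pos: [499.6, 360.3, 37.9]
ee_rot: [-0.001, 0.487, 0.873, 0.0]
force: [-2.9, 5.7, 0.7]
grip_width: -0.001
grip_force: 2.8
```

```bash
python3 st.py
```

```text
t 37.7 r 87.07306889776888 y -0.18280768854531645 z 37.939840826455246 [-2.86673747  5.65277429  0.73444144]
```

Both arms stop firmly at symmetric places (r 87 and 89, about 6 N). I'll back off and check seat height and tilt.

Call:
{"fn": "send_rows", "kwargs": {"targets": [0,0,0,0.4,0,0,-1,0,0,0,0.4,0,-0.2,-1,0,0,0,0,0,-0.9,-1,0,0,0,0,0,-0.9,-1,0,0,0,0,0,-0.9,-1]}}

```text
time_s: 38.33
eef_pos: [474.8, 400.1, 213.6]
ee_rot: [0.0, 0.487, 0.873, -0.0]
force: [0.7, 0.8, 0.0]
grip_width: -0.001
grip_force: 0.0
```

Call:
{"fn": "send_rows", "kwargs": {"targets": [0,0,0,0,0,-0.85,-1,0,0,0,-0.6,0,0,-1,0,0,0,-0.67,0,0,-1,0,0,0,0,0,0,-1,0,0,0,0,0,0,-1]}}

```text
time_s: 38.95
eef_pos: [514.7, 335.9, 262.8]
ee_rot: [0.0, 0.487, 0.873, -0.0]
force: [0.9, -0.2, -1.1]
grip_width: 0.006
grip_force: 0.0
```

```bash
python3 st.py; python3 - <<'E'
from tm import *
cap('scene','s12.png');cap('top','t12.png');cap('wrist','w12.png')
for R in('9','11'):
 print(R,'block s',sub(f's{R}.png','s12.png',292,124,308,142),'t',sub(f't{R}.png','t12.png',126,186,150,207),'armB t',sub(f't{R}.png','t12.png',165,180,184,200),'end',sub(f'w{R}.png','w12.png',248,146,278,160,8),'screw',sub(f'w{R}.png','w12.png',294,190,310,206,8))
E
```

```text
t 38.95 r 58.312743033325354 y -0.1797660190488284 z 262.7885777945302 [ 0.91488273 -0.19995517 -1.0536312 ]
9 block s (array([ 0.  , -0.12]), 0.994) t (array([-0.25,  0.12]), 0.98) armB t (array([1.5, 5. ]), 0.56) end (array([-0.12,  1.62]), 0.961) screw (array([-0.12,  2.  ]), 0.97)
11 block s (array([ 0.  , -0.25]), 0.985) t (array([-0.25,  0.12]), 0.969) armB t (array([-0.12,  0.25]), 0.956) end (array([0., 6.]), 0.925) screw (array([0.38, 3.12]), 0.955)
```

Call:
{"fn": "send_rows", "kwargs": {"targets": [0,0,0,-0.5,0,0,-1,0,0,0,-0.45,0,0.4,-1,0,0,0,0,0,0.5,-1,0,0,0,0,0,0.35,-1,0,0,0,0,0,0.1,-1]}}

```text
time_s: 39.72
eef_pos: [544.0, 287.7, 180.7]
ee_rot: [-0.001, 0.487, 0.874, -0.001]
force: [0.2, 0.4, -0.0]
grip_width: -0.003
grip_force: 0.0
```

```bash
python3 st.py
```

```text
t 39.725 r 1.8715600782504875 y -0.45228387404321896 z 180.68778084874424 [ 0.15784528  0.44010314 -0.01771397]
```

Call:
{"fn": "send_rows", "kwargs": {"targets": [0,0,0,0,0,0.05,-1,0,0,0,0,0,0.04,-1,0,0,0,0,0,0.02,-1,0,0,0,0,0,0,-1]}}

```text
time_s: 40.22
eef_pos: [544.8, 287.3, 175.5]
ee_rot: [0.0, 0.487, 0.873, 0.0]
force: [-0.1, 0.3, 0.0]
grip_width: 0.004
grip_force: 0.0
```

Call:
{"fn": "send_rows", "kwargs": {"targets": [0,0,0,0,0,0.02,-1,0,0,0,0,0,0.01,-1,0,0,0,0,0,0,-1]}}

```text
time_s: 40.6
eef_pos: [544.8, 287.3, 174.1]
ee_rot: [0.0, 0.487, 0.873, 0.0]
force: [-1.4, -0.4, 5.3]
grip_width: -0.001
grip_force: 2.7
```

The seat height is confirmed at 174.1. Rise clear and hand in.

Call:
{"fn": "send_rows", "kwargs": {"targets": [0,0,0,0,0,-0.5,-1,0,0,0,0,0,-0.8,-1,0,0,0,0,0,-0.7,-1,0,0,0,0,0,0,-1,0,0,0,0,0,0,-1]}}

```text
time_s: 41.22
eef_pos: [544.5, 287.2, 292.2]
ee_rot: [-0.001, 0.487, 0.873, -0.001]
force: [-0.1, -1.0, -0.9]
grip_width: 0.002
grip_force: 0.0
```

```bash
python3 st.py; python3 -c "
from h import *
print(job.finish_job())"
```

```text
t 41.225 r 1.2230851809947638 y -0.31771437229326366 z 292.2220720363107 [-0.07762871 -0.99379806 -0.8953326 ]
the job is handed in; nothing more can be done
None
```

I handed the job in at 41 s with no verdict returned: the coupling is fully seated on the grooved neck (block top 174.1 mm, 174 expected), both cam arms are pressed home against firm stops, and the gripper is clear, though an extra push on the first arm briefly tilted the coupling and I levelled it before swinging the second.

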